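# Ease the board press by one ratchet notch

### The arm

A 6-joint arm with a two-finger parallel gripper is mounted at the origin on the work surface. World frame = base frame: x ahead of the robot, y to its left, z up, the work surface at z = 0. Lengths are in m, angles in rad, forces in N, time in s.
With the tool pointing down it reaches from about 0.4 to 0.825 m from the base axis. Payload 7 kg.
Tool frame: the origin (TCP) lies at the very end of the fingers, on their centre line; the grasp point (between the pads) lies 19 mm behind it (env.tcp_to_grasp is the distance from the TCP to the grasp point, in m); z points along the fingers, y is the line along which they close (so a half turn about z gives the same grasp; the last joint's range is limited). The gripper opens to 85 mm and grips with 20 to 120 N. Pads are 22 mm wide; open, the fingers measure 114 mm over their backs; the gripper's body (76 mm by 85 mm) begins 54 mm behind the grasp point. The pads swing forward as they close: fully open they stand 13 mm farther back than shut.
Start: joints at [1.598, 0.359, 0.012, 0, -1.224, -0.288], TCP at [0.174, 0.652, 0.231] pointing down, gripper open.
Joint ranges: [-3.07, 3.07], [-1.43, 2.12], [-1.02, 1.25], [-3.03, 1.67], [-3.05, -0], [-3.03, 3.03]. Speed limits (rad/s): [2.39, 2.39, 3.01, 3.14, 3.14, 3.14].

### API

Orientations are given as [roll, pitch, yaw] about the fixed x, y, z axes, in that order (R = Rz(yaw) Ry(pitch) Rx(roll)).
In Python, from cell import env gives the robot as it stands. The module is installed in compiled form; this text tells all that it offers.
- The arm moves only by the tool servo_tool, never from a script. Its argument "rows" is a list of rows, each a list of 3 entries, a list of its own where there are three numbers: the shift along the tool's x, y, z in mm, then the turn, a rotation vector about the tool's x, y, z in degrees, then the finger opening in mm, from 0 to 85.4. A call has 1 to 10 rows; each row shifts and turns the commanded pose from where the row before left it, along the tool's axes as they then stand; what a row does not reach is not made up. A row lasts 1/8 s, in which the tool goes at most 62.5 mm and 10.7 degrees, less where a joint would pass 70% of its speed; a pose out of reach is approached as far as the arm can. A call with a gripper value outside its range is refused whole. The fingers move at their own pace and stop on an object; "grip_force" is the grip in N (left out, the last holds). Time passes only in rows, so rows that do not move let the fingers close. It gives the time, the measured TCP pose, the force, the opening and the grip force at its end, in the units of the state.
- env.observe(): the state, without advancing time (a new reading comes with each control period).
- env.read_camera(name): name is "scene" or "top" or "wrist"; returns (picture, depth): 420x560x3 uint8, red, green, blue; 420x560 float32, m along the optical axis (not along the pixel's ray), 0 where there is no reading.
- env.calibration(name): a dict with "camera_matrix" (3x3 intrinsics, pixels), "k1" (the pictures are not rectified: a ray, as slopes to the right and down, at radius r is drawn at 1 + k1 r^2 times it, then the intrinsics apply), "xyz" and "orientation" of the camera in the world. Camera axes: x right, y down, z forward; pixel columns grow to the right and rows downward; lengths in m; the calibration is good to about 2 mm. A picture is of the moment at which its call begins: read the wrist's pose just before it. calibration takes no time and is no camera call; for the wrist camera it gives the pose at the moment of the call.
- env.sign_off(): hands the job in; it is judged then, once.
The state is a dict: "time": time; "qpos": joint angles; "qd": joint speeds; "effort": joint torques, N m; "ee_pos": TCP position; "orientation": TCP orientation; "force": force on the tool from outside, world axes, zero at the start; "torque": the same for the moment, N m; "width": finger opening in m; "gripper_force": force on a finger pad.
Only numpy, scipy, OpenCV 4.12 (cv2) and the standard library are available. Lean on these libraries where they do the work, as an engineer would, in place of code of your own. Each camera call takes 0.05 s, during which the arm holds its last target. There are 200 camera calls.

### The job

The board press is wound too tight. Tip the red pawl's upright tab away from the hand wheel with a fingertip so that its nose lifts clear of the ratchet teeth, push one of the wheel's wooden pegs to turn the wheel backward (counter-clockwise seen from above) by exactly one notch, then push the tab back so that the pawl drops fully into the next gap between the teeth. Only push: do not take a peg or the tab between the fingers, and leave the mug, jar, paint tin and flask where they stand.

Things in the scene. Friction and masses are not known exactly. Their poses are not given: they have to be found in the camera images.
- press: Green bench press for mounting boards, fixed to the table; 200 x 285 mm in plan (base 200 x 260 mm). Origin at the centre of its underside, z up. The wheel's axis is vertical through the origin. The crossbeam (45 mm wide, top at z 135 mm) runs along its y axis, over two columns; the pawl bracket stands at its -y end.
- wheel (a joint): Turn of the steel ratchet hand wheel about the press's vertical axis, rad. About 0 at the start, with the pawl's nose in the middle of a gap; grows as the wheel turns backward (counter-clockwise from above). One notch = 0.524 rad (30 degrees, 12 teeth). Stops at -0.05 (fully tight). Stiff screw: about 0.3 N m to turn (5 N at a peg) and it stays where it is left. With the pawl down the wheel has only about 0.08 rad of play either way.
- wheel_hub (a point): Centre of the wheel on its axis, on the top face of its disc (157 mm above the table). The disc is 77 mm in radius, 12 mm thick; square teeth on its rim, as thick as the disc and 16 mm wide, reach 95 mm radius, with gaps of about 30 mm. A dark hub 40 mm in diameter and 22 mm tall stands on it.
- peg0 (a point): Centre of the top of wooden peg 0 of the wheel (14 mm diameter, rising 45 mm straight up from the disc's top face, 62 mm from the axis). The four pegs stand 90 degrees apart, numbered counter-clockwise from above; peg0 starts 30 degrees counter-clockwise of the pawl.
- peg1 (a point): Centre of the top of wooden peg 1 of the wheel (14 mm diameter, rising 45 mm straight up from the disc's top face, 62 mm from the axis). The four pegs stand 90 degrees apart, numbered counter-clockwise from above; peg1 starts 120 degrees counter-clockwise of the pawl.
- peg2 (a point): Centre of the top of wooden peg 2 of the wheel (14 mm diameter, rising 45 mm straight up from the disc's top face, 62 mm from the axis). The four pegs stand 90 degrees apart, numbered counter-clockwise from above; peg2 starts 210 degrees counter-clockwise of the pawl.
- peg3 (a point): Centre of the top of wooden peg 3 of the wheel (14 mm diameter, rising 45 mm straight up from the disc's top face, 62 mm from the axis). The four pegs stand 90 degrees apart, numbered counter-clockwise from above; peg3 starts 60 degrees clockwise of the pawl.
- pawl (a joint): Swing of the red pawl about its level hinge, rad: 0 fully down in a gap, grows as the nose lifts and the tab tips away from the wheel, stop at 0.9. The nose clears the teeth above about 0.4; if it is let down on top of a tooth it stops near 0.35. Stiff hinge: it stays where it is left; about 2 N at the top of the tab moves it.
- pawl_hinge (a point): Middle of the pawl's hinge axis, 125 mm from the wheel's axis towards the press's -y, 167 mm above the table; the axis runs along the press's x. Two green cheeks stand beside it at 14 to 20 mm either side, up to 8 mm above the axis.
- tab_top (a point): Middle of the top edge of the pawl's red tab: a flat plate 24 mm wide (along the hinge), 6 mm thick and 60 mm long from the hinge axis to this edge. With the pawl down it leans 0.35 rad towards the wheel from upright; pawl at 0.35 puts it upright; at 0.9 it leans 0.55 rad outward.
- nose (a point): Bottom of the pawl's nose (14 mm wide along the hinge, 13 mm long), at the end of the pawl's 8 mm thick arm that reaches 43 mm from the hinge towards the wheel, over the teeth. The nose bottom lies 36.5 mm from the hinge and 21 mm below it when down.
- mug: Blue ceramic mug, 80 mm across, 90 mm tall, loose bystander on the table. Origin at the centre of its underside.
- jar: Amber glass pigment jar with a yellow lid, 60 mm across, 75 mm tall, loose bystander. Origin at the centre of its underside.
- tin: Grey watercolour tin, 70 x 120 x 18 mm, with coloured pans, loose bystander. Origin at the centre of its underside.
- flask: White drinking flask, 68 mm across, 210 mm tall, loose bystander. Origin at the centre of its underside.

How it is judged:
By the outcome, as a careful person would: the job done as asked, in the order asked, and still so for the second after the job is handed in, with the robot touching nothing.
It also fails if it takes over 72 s, if anything falls off the work surface, if the arm or the gripper's body presses on something with over 40 N, if the wrist force passes 120 N, or if a joint passes its speed limit or range.

## Working session

There is one attempt and no reset: what is moved stays moved. The work goes in short steps, Python scripts to look and compute and a tool call to move; the robot and the scene stay as the last step left them, time stands still between calls to the robot, and variables do not carry over. Pictures are saved under pics/ and viewed, at most 10 in all, crops included, and the job is handed in when it is done.

Besides the shell and the picture viewer there is one more tool, called as name(argument=value, ...) on one line, values as JSON. servo_tool: Moves the arm, as the interface text tells. Its arguments: {"type":"object","properties":{"rows":{"type":"array","items":{"type":"array"}},"grip_force":{"type":"number"}},"required":["rows"]}

```bash
mkdir -p pics; cat > h.py <<'E'
import numpy as np, cv2
from cell import env
from scipy.spatial.transform import Rotation as R
def cam(n):
    c=env.calibration(n); im,d=env.read_camera(n); return c,im,d
def rot(c):
    o=np.array(c["orientation"]); return o if o.shape==(3,3) else R.from_euler('xyz',o).as_matrix()
def cloud(c,d):
    K=np.array(c["camera_matrix"]);v,u=np.mgrid[:d.shape[0],:d.shape[1]]
    p=np.stack([(u-K[0,2])/K[0,0],(v-K[1,2])/K[1,1]],-1).astype(float)
    q=p.copy()
    for _ in range(8): q=p/(1+c["k1"]*(q**2).sum(-1,keepdims=True))
    P=np.concatenate([q,np.ones(q.shape[:2]+(1,))],-1)*d[...,None]
    return P@rot(c).T+np.array(c["xyz"])
E
python3 - <<'E'
from h import *
print(env.observe())
for n in("scene","top"):
    c,im,d=cam(n); print(n,c)
    cv2.imwrite(f"pics/{n}0.png",im[...,::-1]); np.savez(f"{n}0.npz",im=im,d=d,P=cloud(c,d))
E
```

```text
{'time': 0.0, 'qpos': array([ 1.59807361e+00,  3.59408380e-01,  1.10505421e-02, -3.33522552e-04,
       -1.22411380e+00, -2.88095832e-01]), 'qd': array([ 0.00204704, -0.0001313 ,  0.00014736, -0.00024276, -0.00158608,
       -0.00099244]), 'effort': array([ 1.15459439e-03, -5.83322418e+01,  2.93423831e+01,  6.93684161e+00,
       -5.72649136e-03, -3.90371085e-06]), 'ee_pos': array([0.17397351, 0.65168883, 0.23034917]), 'orientation': array([ 3.13989730e+00, -1.75436037e-04, -2.60931987e-01]), 'force': array([-0.34504017,  0.56056368,  0.69268185]), 'torque': array([-0.02326602,  0.00173466,  0.02303974]), 'gripper_force': 0.0, 'width': 0.0855529859913967}
scene {'camera_matrix': array([[437.70494439,   0.        , 280.78871473],
       [  0.        , 437.70494439, 207.36985759],
       [  0.        ,   0.        ,   1.        ]]), 'k1': 0.04136246037827374, 'xyz': array([ 1.2629174 , -0.2850193 ,  0.67902639]), 'orientation': array([-2.20170155, -0.01770133,  1.10415958])}
top {'camera_matrix': array([[465.47301039,   0.        , 273.74793477],
       [  0.        , 465.47301039, 203.73990978],
       [  0.        ,   0.        ,   1.        ]]), 'k1': -0.15861938054314112, 'xyz': array([0.50648154, 0.03936293, 1.15564575]), 'orientation': array([-3.04895129e+00,  8.32393090e-04, -1.54843012e+00])}
```

View pics/scene0.png

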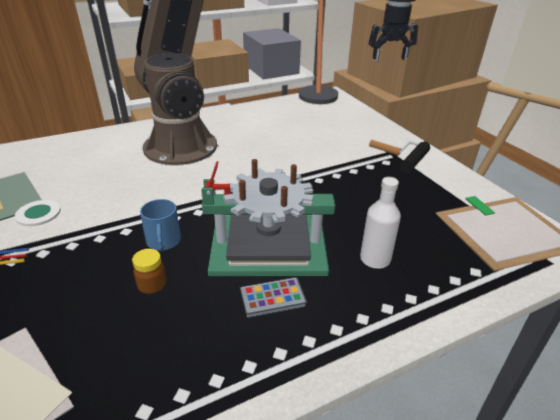

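View pics/top0.png

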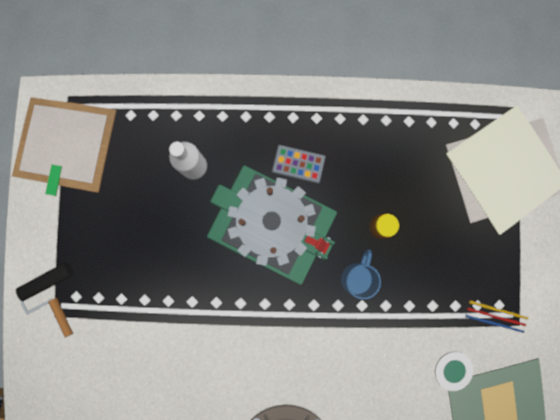

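The scene view shows the press mid-table, with the red tab at about (212,180), four brown pegs, the mug and jar on its pawl side, and the tin and flask beyond. In the top view the hub is at (271,221), the pawl at (318,244), and the pegs near (270,190), (301,220), (273,250) and (241,222).

```bash
python3 - <<'E'
from h import *
for n in("scene","top"):
    z=np.load(n+"0.npz");im,P=z["im"],z["P"]
    hsv=cv2.cvtColor(im,cv2.COLOR_RGB2HSV)
    H,S,V=[hsv[...,i].astype(int) for i in range(3)]
    r=im.astype(int)
    inbox=(abs(P[...,0]-.45)<.3)&(abs(P[...,1]-.05)<.3)
    red=((H<6)|(H>174))&(S>170)&(r[...,0]>100)&(P[...,2]>.13)&inbox
    print(n,"red",red.sum())
    p=P[red]; print(np.c_[np.percentile(p,[2,50,98],axis=0)].round(3), "top",p[p[:,2]>np.percentile(p[:,2],85)].mean(0).round(4))
    # pegs & hub: depth >z .17
    m=((P[...,2]>.166)&(P[...,2]<.22)&inbox&~red).astype(np.uint8)
    k,l,st,ce=cv2.connectedComponentsWithStats(m)
    for i in range(1,k):
        if st[i,4]>8: q=P[l==i]; t=q[q[:,2]>np.percentile(q[:,2],60)]; print(st[i],ce[i].round(1),q.mean(0).round(4),t.mean(0).round(4),r[l==i].mean(0).round())
    m=((abs(P[...,2]-.157)<.006)&inbox&(S<60)); q=P[m]; print("disc",q.mean(0).round(4),cv2.minEnclosingCircle(q[:,:2].astype(np.float32)),len(q))
E
```

```text
scene red 139
[[ 0.501 -0.07   0.155]
 [ 0.523 -0.05   0.17 ]
 [ 0.532 -0.029  0.221]] top [ 0.5229 -0.0584  0.202 ]
[251 159   7  17 105] [253.9 166.7] [0.5038 0.0415 0.1854] [0.5031 0.0416 0.1968] [104.  83.  71.]
[290 164   7  17 106] [292.9 171.9] [0.5605 0.1077 0.1864] [0.5597 0.1081 0.1977] [104.  82.  70.]
[203 166  17  19  72] [210.8 177. ] [ 0.5091 -0.059   0.1887] [ 0.5225 -0.0557  0.2087] [139. 104.  95.]
[380 177  19  26 346] [388.8 189.3] [0.7115 0.2445 0.1938] [0.7088 0.2474 0.208 ] [180. 178. 178.]
[259 178  19  15 228] [267.9 184.5] [0.5672 0.0451 0.1757] [0.5655 0.0467 0.1785] [79. 80. 85.]
[238 180   8  17 113] [241.8 188.1] [ 0.5709 -0.0152  0.186 ] [ 0.5699 -0.0152  0.1975] [92. 70. 59.]
[221 184   9   3  11] [225.7 184.3] [ 0.5213 -0.0317  0.1704] [ 0.5216 -0.0328  0.1715] [171.  79.  77.]
[201 187  12   7  63] [206.7 189.5] [ 0.5239 -0.0744  0.1708] [ 0.5228 -0.0739  0.1733] [ 90. 114.  99.]
[280 186   8  18 116] [283.5 194.3] [0.6271 0.051  0.1862] [0.6266 0.052  0.1978] [95. 72. 62.]
disc [0.5814 0.0518 0.1558] ((0.601249098777771, 0.09719260036945343), 0.2037
[... 339 characters left out ...]
 19  19 281] [270.9 220.2] [0.5622 0.0473 0.1792] [0.5633 0.0481 0.1808] [ 94.  97. 101.]
[297 215   8   7  43] [300.6 218.1] [ 0.5668 -0.0137  0.1991] [ 0.5678 -0.015   0.2036] [111.  94.  87.]
[238 218   8   8  45] [241.2 221.6] [0.5568 0.1083 0.1984] [0.5574 0.1082 0.2035] [114.  98.  91.]
[305 236  13  10  51] [310.2 239.9] [ 0.5229 -0.0364  0.1719] [ 0.5242 -0.0349  0.1735] [154.  70.  65.]
[316 237  19  22 173] [323.8 246.9] [ 0.5086 -0.0644  0.1833] [ 0.5103 -0.0589  0.1979] [108.  89.  78.]
[270 247   6   7  35] [272.6 249.8] [0.5006 0.0424 0.2023] [0.5013 0.0421 0.2039] [119. 102.  95.]
disc [0.5648 0.0519 0.1572] ((0.6140026450157166, 0.10078060626983643), 0.18701396882534027) 4591
```

servo_tool(rows=[[[0,0,-55],[0,0,10],0],[[25,20,0],[0,0,0],0],[[43,33,0],[0,0,0],0],[[43,33,0],[0,0,0],0],[[43,33,0],[0,0,0],0],[[43,33,0],[0,0,0],0],[[43,33,0],[0,0,0],0],[[43,33,0],[0,0,0],0],[[43,33,0],[0,0,0],0],[[43,33,0],[0,0,0],0]])

```text
time: 1.35
ee_pos: [0.3892, 0.2373, 0.2863]
orientation: [-3.141, 0.0, -0.435]
force: [1.7, 0.0, -0.4]
width: -0.0001
gripper_force: 0.0
```

servo_tool(rows=[[[43,33,0],[0,0,0],0],[[43,33,0],[0,0,0],0],[[43,33,0],[0,0,0],0],[[43,33,0],[0,0,0],0],[[43,33,0],[0,0,0],0],[[20,15,0],[0,0,0],0],[[0,0,0],[0,0,0],0],[[0,0,0],[0,0,0],0]])

```text
time: 2.35
ee_pos: [0.5257, -0.0232, 0.286]
orientation: [3.141, 0.001, -0.436]
force: [-0.7, 0.7, 0.2]
width: -0.0
gripper_force: 0.0
```

```bash
cat >> h.py <<'E'
def to(x,y,z,yaw):
    s=env.observe(); A=R.from_euler('xyz',s["orientation"]); B=R.from_euler('xyz',[np.pi,0,np.radians(yaw)])
    print("t",round(s["time"],2),"pos",s["ee_pos"].round(4),"rpy",np.degrees(s["orientation"]).round(1),"F",s["force"].round(1),"w",round(s["width"],4))
    print("shift mm",(A.inv().apply(np.array([x,y,z])-s["ee_pos"])*1000).round(1),"turn",np.degrees((A.inv()*B).as_rotvec()).round(1))
E
python3 - <<'E'
from h import *
to(.5295,-.0237,.207,-25)
c,im,d=cam("wrist"); cv2.imwrite("pics/w1.png",im[...,::-1]); np.savez("w1.npz",im=im,d=d,P=cloud(c,d))
E
```

```text
t 2.35 pos [ 0.5257 -0.0232  0.286 ] rpy [180.   0. -25.] F [-0.7  0.7  0.2] w -0.0
shift mm [ 3.7 -1.1 79. ] turn [0. 0. 0.]
```

View pics/w1.png

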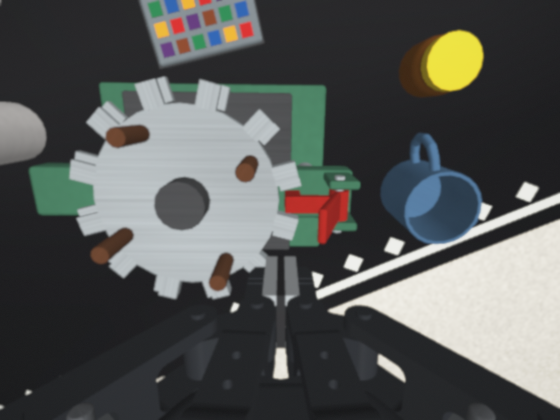

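The wrist view shows the wheel with its hub at (182,203), the red tab from (320,240) to (348,195), and the closed fingertips at (281,260). I'll check the tab and hub positions from this closer view.

```bash
python3 - <<'E'
from h import *
z=np.load("w1.npz");im,P=z["im"],z["P"]
r=im.astype(int); H=cv2.cvtColor(im,cv2.COLOR_RGB2HSV)[...,0].astype(int)
red=(r[...,0]>110)&(r[...,1]<60)&(r[...,2]<60)&(P[...,2]>.13)&(P[...,1]<.0)
p=P[red]; print(len(p),p[:,2].max())
t=p[p[:,2]>p[:,2].max()-.006]; print("tab top",t.mean(0).round(4),t.min(0).round(4),t.max(0).round(4))
br=(P[...,2]>.198)&(P[...,2]<.21)&(r[...,0]>r[...,2]*1.3)&~red
k,l,st,ce=cv2.connectedComponentsWithStats(br.astype(np.uint8))
C=[]
for i in range(1,k):
    if st[i,4]>60: q=P[l==i].mean(0);C.append(q);print(ce[i].round(),st[i,4],q.round(4))
C=np.array(C)
if len(C)==4:
    c=C[:,:2].mean(0);d=C[:,:2]-c;print("centre",c.round(4),"R",np.hypot(*d.T).round(4),np.degrees(np.arctan2(d[:,1],d[:,0])).round(1))
    v=t.mean(0)[:2]-c;print("tab r",np.hypot(*v),np.degrees(np.arctan2(v[1],v[0])))
# finger extents near TCP
s=env.observe();Q=R.from_euler('xyz',s["orientation"]).inv().apply((P-s["ee_pos"]).reshape(-1,3))
f=Q[(abs(Q[:,2]+.012)<.012)&(np.hypot(Q[:,0],Q[:,1])<.05)];print("finger",len(f),f.min(0).round(4),f.max(0).round(4))
E
```

```text
1659 0.42963555508129464
tab top [ 0.5929 -0.0554  0.4296] [ 0.5929 -0.0554  0.4296] [ 0.5929 -0.0554  0.4296]
[117. 137.] 346 [0.6224 0.0494 0.2026]
[245. 171.] 290 [ 0.5666 -0.0166  0.2027]
[101. 253.] 314 [0.5569 0.1061 0.2024]
[218. 281.] 240 [0.5007 0.0395 0.2025]
centre [0.5617 0.0446] R [0.061  0.0614 0.0617 0.0612] [   4.5  -85.4   94.4 -175.2]
tab r 0.10478817752404698 -72.68042787591973
finger 1193 [ 0.0067 -0.0123 -0.024 ] [ 0.0127  0.015  -0.0039]
```

servo_tool(rows=[[[4,0,25],[0,0,0],0],[[0,0,30],[0,0,0],0],[[0,0,20],[0,0,0],0],[[0,0,9],[0,0,0],0],[[0,0,0],[0,0,0],0],[[0,0,0],[0,0,0],0]])

```text
time: 3.15
ee_pos: [0.5302, -0.0246, 0.2033]
orientation: [-3.141, -0.001, -0.435]
force: [-0.2, 0.2, 0.4]
width: -0.0001
gripper_force: 0.0
```

servo_tool(rows=[[[0,4,0],[0,0,0],0],[[0,5,0],[0,0,0],0],[[0,5,0],[0,0,0],0],[[0,5,0],[0,0,0],0],[[0,5,0],[0,0,0],0],[[0,5,0],[0,0,0],0],[[0,0,0],[0,0,0],0]])

```text
time: 4.03
ee_pos: [0.5168, -0.0518, 0.202]
orientation: [3.141, 0.001, -0.436]
force: [0.4, -0.6, 0.3]
width: -0.0002
gripper_force: 0.0
```

servo_tool(rows=[[[0,5,0],[0,0,0],0],[[0,5,0],[0,0,0],0],[[0,4,0],[0,0,0],0]])

```text
time: 4.4
ee_pos: [0.5113, -0.0641, 0.2021]
orientation: [-3.142, 0.0, -0.435]
force: [0.5, 2.6, -1.2]
width: -0.0001
gripper_force: 1.2
```

```bash
python3 - <<'E'
from h import *
to(.517,-.05,.28,-25)
c,im,d=cam("scene"); cv2.imwrite("pics/s2.png",cv2.resize(im[110:250,150:350,::-1],None,fx=3.5,fy=3.5))
E
```

```text
t 4.4 pos [ 0.5113 -0.0641  0.2021] rpy [-180.     0.   -24.9] F [ 0.5  2.6 -1.2] w -0.0001
shift mm [ -0.8 -15.2 -77.9] turn [-0.   0.   0.1]
```

View pics/s2.png

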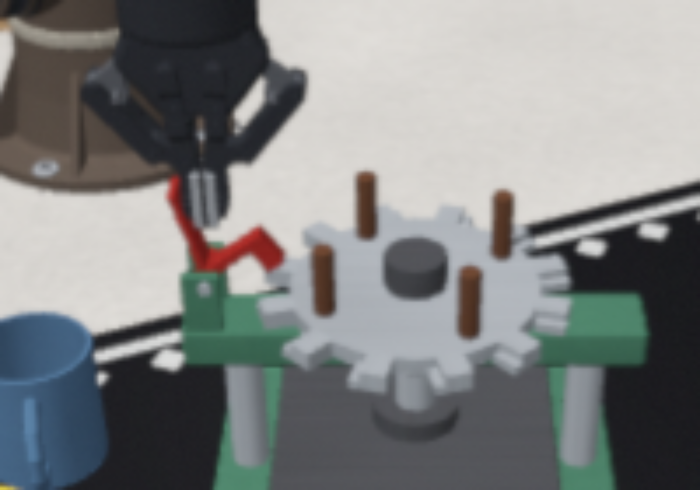

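The picture confirms it: the red tab, at (175,190) in the crop, now leans outward, and the nose at (270,250) is well above the teeth. Next I'll back off, lift, turn the tool and go behind peg 1.

servo_tool(rows=[[[0,-8,0],[0,0,0],0],[[0,0,-25],[0,0,0],0],[[0,0,-25],[0,0,-5],0],[[0,0,0],[0,0,-10],0],[[0,0,0],[0,0,-10],0],[[0,0,0],[0,0,-10],0],[[0,0,0],[0,0,-10],0],[[0,0,0],[0,0,0],0]])

```text
time: 5.45
ee_pos: [0.5149, -0.0566, 0.2523]
orientation: [3.141, 0.001, 0.349]
force: [-0.1, -0.5, -0.1]
width: -0.0
gripper_force: 0.0
```

servo_tool(rows=[[[20,-5,0],[0,0,0],0],[[35,-8,0],[0,0,0],0],[[35,-8,0],[0,0,0],0],[[35,-8,0],[0,0,0],0],[[14,-4,0],[0,0,0],0],[[0,0,0],[0,0,0],0],[[0,0,0],[0,0,0],0]])

```text
time: 6.32
ee_pos: [0.6338, 0.0218, 0.2522]
orientation: [3.142, 0.0, 0.349]
force: [-0.7, -0.1, -0.4]
width: -0.0002
gripper_force: 0.0
```

```bash
python3 - <<'E'
from h import *
to(.634,.0215,.180,20)
E
```

```text
t 6.33 pos [0.6338 0.0218 0.2522] rpy [180.   0.  20.] F [-0.7 -0.1 -0.4] w -0.0002
shift mm [ 0.2  0.3 72.2] turn [0. 0. 0.]
```

servo_tool(rows=[[[0,0,25],[0,0,0],0],[[0,0,30],[0,0,0],0],[[0,0,17],[0,0,0],0],[[0,0,0],[0,0,0],0],[[0,-4,0],[0,0,0],0],[[0,-4,0],[0,0,0],0],[[0,-4,0],[0,0,0],0],[[0,-4,0],[0,0,0],0]])

```text
time: 7.32
ee_pos: [0.6303, 0.0366, 0.1813]
orientation: [3.139, -0.003, 0.35]
force: [8.4, -6.2, -3.4]
width: -0.0
gripper_force: 4.4
```

servo_tool(rows=[[[0,-4,0],[0,0,0],0],[[0,-4,0],[0,0,0],0],[[0,-4,0],[0,0,0],0],[[0,-4,0],[0,0,0],0],[[0,-4,0],[0,0,0],0],[[0,0,0],[0,0,0],0],[[0,0,0],[0,0,0],0]])

```text
time: 8.2
ee_pos: [0.6234, 0.0557, 0.1816]
orientation: [3.14, -0.003, 0.35]
force: [4.4, -3.6, 0.2]
width: -0.0001
gripper_force: 2.0
```

```bash
cat > wheel.py <<'E'
from h import *
to(.6205,.0607,.180,20)
def pegs(im,P):
    r=im.astype(int); m=(P[...,2]>.197)&(P[...,2]<.21)&(r[...,0]>r[...,2]*1.15)&(np.hypot(P[...,0]-.562,P[...,1]-.046)<.078)
    k,l,st,ce=cv2.connectedComponentsWithStats(m.astype(np.uint8))
    return np.array([P[l==i].mean(0)[:2] for i in range(1,k) if st[i,4]>15]), [int(s) for s in st[1:,4]]
c,im,d=cam("top"); z=np.load("top0.npz")
A,na=pegs(z["im"],z["P"]); B,nb=pegs(im,cloud(c,d)); o=A.mean(0)
f=lambda X:np.sort(np.degrees(np.arctan2(*(X-o).T[::-1])))
print("centre",o.round(4),na,"before",f(A).round(1),"now",f(B).round(1),nb)
E
python3 wheel.py
```

```text
t 8.2 pos [0.6234 0.0557 0.1816] rpy [179.9  -0.2  20.1] F [ 4.4 -3.6  0.2] w -0.0001
shift mm [-1.1 -5.7  1.5] turn [ 0.1 -0.2  0.1]
centre [0.5617 0.0469] [26, 26, 25, 21] before [-175.   -85.4    4.5   94.4] now [-153.2  -63.4  116.7] [25, 24, 21]
```

servo_tool(rows=[[[0,-3,0],[0,0,0],0],[[0,-3,0],[0,0,0],0],[[0,-2,0],[0,0,0],0],[[0,0,0],[0,0,0],0],[[0,0,0],[0,0,0],0]])

```text
time: 8.88
ee_pos: [0.6202, 0.063, 0.1815]
orientation: [3.14, -0.002, 0.35]
force: [3.9, -3.1, 2.9]
width: 0.0
gripper_force: 2.4
```

```bash
python3 wheel.py
```

```text
t 8.88 pos [0.6202 0.063  0.1815] rpy [ 1.799e+02 -1.000e-01  2.010e+01] F [ 3.9 -3.1  2.9] w 0.0
shift mm [-0.5  2.3  1.5] turn [ 0.1 -0.1  0.1]
centre [0.5617 0.0469] [26, 26, 25, 21] before [-175.   -85.4    4.5   94.4] now [-145.8  -55.9  124.2] [26, 22, 25]
```

The wheel has turned 29.5° of the 30° wanted, well inside the play. I'll back off, lift, and go round to the outer side of the tab.

servo_tool(rows=[[[0,5,0],[0,0,0],0],[[0,5,0],[0,0,0],0],[[0,0,-30],[0,0,0],0],[[0,0,-40],[0,0,0],0],[[0,0,-10],[0,0,5],0],[[0,0,0],[0,0,10],0],[[0,0,0],[0,0,10],0],[[0,0,0],[0,0,10],0],[[0,0,0],[0,0,10],0],[[0,0,0],[0,0,0],0]])

```text
time: 10.18
ee_pos: [0.6223, 0.0538, 0.26]
orientation: [3.141, 0.001, -0.434]
force: [-1.0, 0.6, -0.0]
width: 0.0001
gripper_force: 0.0
```

servo_tool(rows=[[[-6,24,0],[0,0,0],0],[[-10,40,0],[0,0,0],0],[[-10,40,0],[0,0,0],0],[[-10,40,0],[0,0,0],0],[[-10,40,0],[0,0,0],0],[[-6,25,0],[0,0,0],0],[[0,0,0],[0,0,0],0],[[0,0,0],[0,0,0],0]])

```text
time: 11.18
ee_pos: [0.4874, -0.1137, 0.2604]
orientation: [-3.141, -0.0, -0.435]
force: [0.0, 0.3, 0.1]
width: -0.0002
gripper_force: 0.0
```

```bash
sed -i 's/^to(.*/to(.4876,-.1137,.202,-25)/' wheel.py; python3 wheel.py; python3 - <<'E'
from h import *
c,im,d=cam("wrist"); cv2.imwrite("pics/w3.png",im[...,::-1])
E
```

```text
t 11.18 pos [ 0.4874 -0.1137  0.2604] rpy [-180.    -0.   -24.9] F [0.  0.3 0.1] w -0.0002
shift mm [ 0.1 -0.1 58.4] turn [-0.  -0.   0.1]
centre [0.5617 0.0469] [26, 26, 25, 21] before [-175.   -85.4    4.5   94.4] now [-56.   34.  124.2] [24, 26, 24]
```

View pics/w3.png

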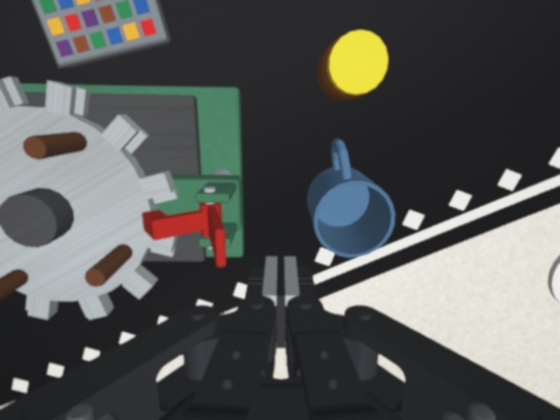

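The pawl's nose, at (155,222), lies over a gap, and the tab at (220,250) is clear to the left of the fingers at (281,270). Descend and push the tab back.

servo_tool(rows=[[[0,0,25],[0,0,0],0],[[0,0,25],[0,0,0],0],[[0,0,8],[0,0,0],0],[[0,0,0],[0,0,0],0],[[0,-5,0],[0,0,0],0],[[0,-5,0],[0,0,0],0],[[0,-5,0],[0,0,0],0],[[0,-5,0],[0,0,0],0],[[0,-5,0],[0,0,0],0],[[0,-5,0],[0,0,0],0]])

```text
time: 12.52
ee_pos: [0.5, -0.0863, 0.2024]
orientation: [3.141, -0.0, -0.435]
force: [-1.0, -1.9, 2.4]
width: 0.0
gripper_force: 1.0
```

servo_tool(rows=[[[0,-4,0],[0,0,0],0],[[0,-4,0],[0,0,0],0],[[0,-4,0],[0,0,0],0]])

```text
time: 12.9
ee_pos: [0.505, -0.0754, 0.2022]
orientation: [3.142, 0.0, -0.435]
force: [0.0, -2.5, -0.2]
width: -0.0001
gripper_force: 1.0
```

servo_tool(rows=[[[0,-2,0],[0,0,0],0],[[0,-2,0],[0,0,0],0]])

```text
time: 13.15
ee_pos: [0.5065, -0.0719, 0.2021]
orientation: [3.141, 0.0, -0.435]
force: [-0.4, -2.8, 0.4]
width: -0.0001
gripper_force: 0.9
```

servo_tool(rows=[[[0,-1.5,0],[0,0,0],0],[[0,0,0],[0,0,0],0]])

```text
time: 13.4
ee_pos: [0.5072, -0.0704, 0.2022]
orientation: [-3.142, 0.0, -0.435]
force: [-0.4, -0.2, -0.0]
width: -0.0
gripper_force: 0.4
```

servo_tool(rows=[[[0,-1.5,0],[0,0,0],0],[[0,0,0],[0,0,0],0]])

```text
time: 13.65
ee_pos: [0.5078, -0.0692, 0.2023]
orientation: [3.142, 0.0, -0.435]
force: [-1.2, -1.2, -0.0]
width: -0.0
gripper_force: 0.6
```

servo_tool(rows=[[[0,-1.5,0],[0,0,0],0],[[0,0,0],[0,0,0],0]])

```text
time: 13.9
ee_pos: [0.5086, -0.0678, 0.2023]
orientation: [-3.142, 0.0, -0.435]
force: [-1.6, -1.5, -1.0]
width: 0.0005
gripper_force: 0.6
```

servo_tool(rows=[[[0,-1.5,0],[0,0,0],0],[[0,0,0],[0,0,0],0]])

```text
time: 14.15
ee_pos: [0.5093, -0.0664, 0.2023]
orientation: [-3.141, -0.0, -0.435]
force: [-0.8, -1.1, -0.5]
width: 0.0
gripper_force: 0.6
```

```bash
python3 wheel.py; python3 - <<'E'
from h import *
c,im,d=cam("scene"); cv2.imwrite("pics/s4.png",cv2.resize(im[150:230,180:330,::-1],None,fx=5,fy=5))
E
```

```text
t 14.15 pos [ 0.5093 -0.0664  0.2023] rpy [-180.    -0.   -24.9] F [-0.8 -1.1 -0.5] w 0.0
shift mm [ 0.3 52.   0.3] turn [-0.  -0.   0.1]
centre [0.5617 0.0469] [26, 26, 25, 21] before [-175.   -85.4    4.5   94.4] now [-55.8  34. ] [24, 27]
```

View pics/s4.png

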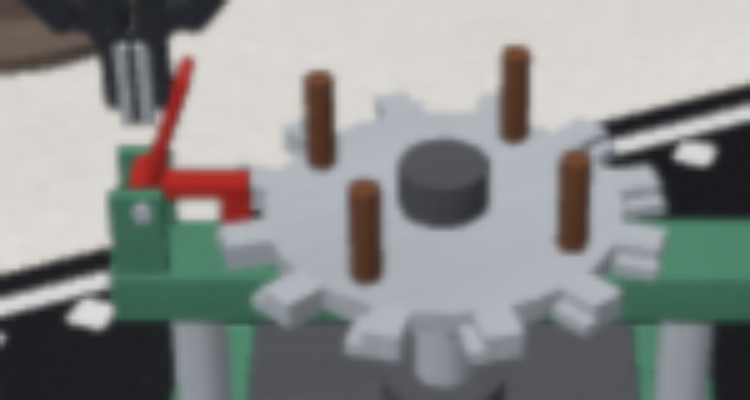

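The nose at (237,210) is down in the gap and the tab at (185,65) leans toward the wheel, but the stop hasn't been felt yet. I'll continue in small steps.

servo_tool(rows=[[[0,-1.5,0],[0,0,0],0],[[0,0,0],[0,0,0],0]])

```text
time: 14.5
ee_pos: [0.5094, -0.066, 0.2023]
orientation: [3.14, 0.0, -0.435]
force: [-1.7, -6.1, -0.7]
width: 0.0004
gripper_force: 2.7
```

servo_tool(rows=[[[0,-1.5,0],[0,0,0],0],[[0,0,0],[0,0,0],0]])

```text
time: 14.75
ee_pos: [0.5094, -0.0657, 0.2023]
orientation: [3.138, 0.001, -0.436]
force: [-2.6, -10.6, -0.3]
width: 0.0002
gripper_force: 5.1
```

The stop has been reached: the force rises while the finger stays put. Back off and lift away.

servo_tool(rows=[[[0,5,0],[0,0,0],0],[[0,15,0],[0,0,0],0],[[0,25,0],[0,0,0],0],[[0,5,-25],[0,0,0],0],[[0,0,-40],[0,0,0],0],[[0,0,-20],[0,0,0],0],[[0,0,0],[0,0,0],0],[[0,0,0],[0,0,0],0]])

```text
time: 15.75
ee_pos: [0.4889, -0.1092, 0.2867]
orientation: [-3.141, 0.001, -0.436]
force: [0.7, 0.3, -0.3]
width: -0.0003
gripper_force: 0.0
```

```bash
python3 wheel.py; python3 - <<'E'
from h import *
c,im,d=cam("scene"); cv2.imwrite("pics/s5.png",cv2.resize(im[130:290,130:410,::-1],None,fx=2.8,fy=2.8))
z=np.load("scene0.npz")
def tab(im):
    r=im[150:200,195:235].astype(int); m=(r[...,0]>110)&(r[...,1]<75)&(r[...,2]<75); v,u=np.nonzero(m); return len(u),u.mean().round(2),v.mean().round(2),v.min(),u[v<=v.min()+2].mean().round(2)
print("tab before/after",tab(z["im"]),tab(im))
E
```

```text
t 15.75 pos [ 0.4889 -0.1092  0.2867] rpy [-180.    0.  -25.] F [ 0.7  0.3 -0.3] w -0.0003
shift mm [ 0.8  4.6 84.7] turn [-0.  0.  0.]
centre [0.5617 0.0469] [26, 26, 25, 21] before [-175.   -85.4    4.5   94.4] now [-56.   34.  124.2] [24, 26, 24]
tab before/after (164, np.float64(22.68), np.float64(34.37), np.int64(14), np.float64(21.0)) (168, np.float64(22.58), np.float64(33.84), np.int64(12), np.float64(22.0))
```

View pics/s5.png

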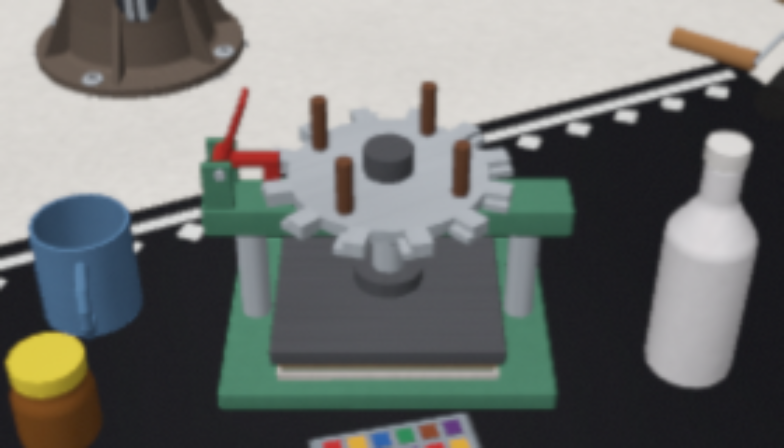

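The final view shows the tab back at its starting lean, (240,95), with the nose down between the teeth at (272,165). The wheel is 29.5° on, and the mug, jar, tin and flask haven't moved.

```bash
python3 -c "
from cell import env
print(env.sign_off())"
```

```text
the job is handed in; nothing more can be done
None
```

The wheel is turned back one notch (29.5° measured, target 30°), the pawl is pushed down to its stop in the next gap, the mug, jar, tin and flask stand where they were, and the job is handed in at about 16 s of the 72 s allowed.

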